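# Load the warming tray and set its splash cover

### The job

Fold the warming tray's cover up until it stands upright, then load all the lidded tins that are there side by side onto the hot plate, long sides running front to back: each pushed back flush against the rear rail, the first also flush against the side stop at the left, and the next ones closed up against their neighbour without a gap. With the tins in and let go, fold the cover down to half open, 45 degrees, let go of it, and then start the tray with a firm press on its large key, leaving the small keys alone. Leave the other kitchen things where they stand.

Things in the scene. Friction and masses are not known exactly. Their poses are not given: they have to be found in the camera images.
- warmer: Fixed warming tray. Origin on the worktop; its x runs from key strip to hinge, y left, z up. Base x -160..125, y -165..165, top (hot plate) z 20 mm. Rear rail: front face x 75, 10 thick, z 20..58, full width. Side stop, left only: inner face y 140, x -30..75, z 20..58. Hinge posts at x 110, y +-157, 112 tall. All in mm.
- stop_corner (a point): Inner corner of the tray where rear rail and side stop meet, at plate height: (75, 140, 20) mm in the tray's frame.
- cover (a joint): Angle (rad) of the folding cover: 0 level over the plate, 1.57 upright; stops 0 and 1.6. Swings up and back about a hinge line along the tray's y. Stiff hinge (0.75 N m friction): stays where it is left. Clear panel in an aluminium frame, 290 wide, 6 thick, 10 to 160 mm from the hinge line. At 45 degrees it clears tins that stand against the rail.
- cover_hinge (a point): Middle of the cover's hinge line, (110, 0, 100) mm in the tray's frame.
- cover_bar (a point): Middle of the cover's black round grip bar: 12 mm thick, 190 long, parallel to the hinge, 195 mm from the hinge line in the panel's plane. The gap between bar and panel edge is 29 mm wide (brackets only at the bar's ends, 90 mm either side of the middle), so fingers can straddle the bar. Turns with the cover.
- start_key: Start key, the large membrane key on the tray's black front strip: grey, 32 (x) x 46 (y) x 3 mm, at (-135, -70) mm in the tray's frame. Origin: centre of its underside, z 20.5; top at z 23.5. Gives only 1 mm, at 5 N; a press of 4 N held for a moment counts.
- key_b: Small membrane key, 20 x 20 x 3 mm, at (-135, 5) mm in the tray's frame; not to be pressed.
- key_c: Small membrane key, 20 x 20 x 3 mm, at (-135, 55) mm in the tray's frame; not to be pressed.
- tin1: Steel food tin, flat lid, black block handle on top: body 90 (x) x 66 (y) x 40 mm, lid top 45 mm above the underside; handle 50 (x) x 14 (y) mm, from 45 to 67 mm height, centred. About 0.35 kg. Origin: centre of the underside; x along the handle and long side, z up. At most one of the four tins is missing.
- tin2: Steel food tin, flat lid, black block handle on top: body 90 (x) x 66 (y) x 40 mm, lid top 45 mm above the underside; handle 50 (x) x 14 (y) mm, from 45 to 67 mm height, centred. About 0.35 kg. Origin: centre of the underside; x along the handle and long side, z up. At most one of the four tins is missing.
- tin3: Steel food tin, flat lid, black block handle on top: body 90 (x) x 66 (y) x 40 mm, lid top 45 mm above the underside; handle 50 (x) x 14 (y) mm, from 45 to 67 mm height, centred. About 0.35 kg. Origin: centre of the underside; x along the handle and long side, z up. At most one of the four tins is missing.
- tin4: Steel food tin, flat lid, black block handle on top: body 90 (x) x 66 (y) x 40 mm, lid top 45 mm above the underside; handle 50 (x) x 14 (y) mm, from 45 to 67 mm height, centred. About 0.35 kg. Origin: centre of the underside; x along the handle and long side, z up. At most one of the four tins is missing.
- mug: White mug, 76 mm across, 90 mm tall; loose; not part of the job. Origin: centre of its underside.
- jar: Amber glass jar, 76 mm across, 100 mm tall; loose; not part of the job. Origin: centre of its underside.
- bowl: Terracotta bowl, 120 mm across, 50 mm tall; loose; not part of the job. Origin: centre of its underside.
- oil: Green glass bottle, 60 mm across, 190 mm tall; loose; not part of the job. Origin: centre of its underside.
- mill: Dark wooden pepper mill, 48 mm across, 100 mm tall; loose; not part of the job. Origin: centre of its underside.
- salt: White ceramic salt shaker, 40 mm across, 72 mm tall; loose; not part of the job. Origin: centre of its underside.

How it is judged:
On the way, in this order (a step that is already met when the one before it is completed fails the run):
1. the cover is folded up until it stands upright (within about 15 degrees) (value of joint cover above 1.31 rad), for 0.2 s.
2. all tins stand in a closed row against rear rail and side stop, let go (x of tin1 in the frame of warmer between 0.026 and 0.037 m and y of tin1 in the frame of warmer between -0.105 and 0.114 m and z of tin1 in the frame of warmer between 0.015 and 0.025 m and angle between each of tin1, tin2, tin3, tin4's own z axis and vertical below 0.06 rad and angle between the x axis of each of tin1, tin2, tin3, tin4 and the x axis of warmer, either way round below 0.06 rad and x of tin2 in the frame of warmer between 0.026 and 0.037 m and y of tin2 in the frame of warmer between -0.105 and 0.114 m and z of tin2 in the frame of warmer between 0.015 and 0.025 m and x of tin3 in the frame of warmer between 0.026 and 0.037 m and y of tin3 in the frame of warmer between -0.105 and 0.114 m and z of tin3 in the frame of warmer between 0.015 and 0.025 m and x of tin4 in the frame of warmer between 0.026 and 0.037 m and y of tin4 in the frame of warmer between -0.105 and 0.114 m and z of tin4 in the frame of warmer between 0.015 and 0.025 m and y of any of tin1, tin2, tin3, tin4 in the frame of warmer above 0.102 m and (y of tin1 in the frame of warmer between 0.033 and 0.048 m or y of tin2 in the frame of warmer between 0.033 and 0.048 m or y of tin3 in the frame of warmer between 0.033 and 0.048 m or y of tin4 in the frame of warmer between 0.033 and 0.048 m) and (y of tin1 in the frame of warmer between -0.036 and -0.018 m or y of tin2 in the frame of warmer between -0.036 and -0.018 m or y of tin3 in the frame of warmer between -0.036 and -0.018 m or y of tin4 in the frame of warmer between -0.036 and -0.018 m) and linear speed of each of tin1, tin2, tin3, tin4 below 0.02 m/s and contact force between the fingers and tin1 below 0.3 N and contact force between the fingers and tin2 below 0.3 N and contact force between the fingers and tin3 below 0.3 N and contact force between the fingers and tin4 below 0.3 N), for 0.3 s.
3. the cover is set to 45 degrees (within 7 degrees) and let go (value of joint cover between 0.665 and 0.905 rad and contact force between the fingers and cover below 0.3 N), for 0.3 s.
4. the large key is pressed with at least 4 N for a moment, the cover still at 45 degrees (value of joint cover between 0.665 and 0.905 rad and contact force between the fingers and start_key above 4 N), for 0.1 s.
At the end, for the whole second after the job is handed in: Every tin present stands level on the hot plate, at rest, rear face within 4 mm of the rear rail and square to it within 3.4 degrees; the first within 5 mm of the side stop, the second, third and fourth within 8, 11 and 14 mm of where a gapless row puts them; the cover rests at 45 degrees, within 7 (x of tin1 in the frame of warmer between 0.026 and 0.037 m and y of tin1 in the frame of warmer between -0.105 and 0.114 m and z of tin1 in the frame of warmer between 0.015 and 0.025 m and angle between each of tin1, tin2, tin3, tin4's own z axis and vertical below 0.06 rad and angle between the x axis of each of tin1, tin2, tin3, tin4 and the x axis of warmer, either way round below 0.06 rad and x of tin2 in the frame of warmer between 0.026 and 0.037 m and y of tin2 in the frame of warmer between -0.105 and 0.114 m and z of tin2 in the frame of warmer between 0.015 and 0.025 m and x of tin3 in the frame of warmer between 0.026 and 0.037 m and y of tin3 in the frame of warmer between -0.105 and 0.114 m and z of tin3 in the frame of warmer between 0.015 and 0.025 m and x of tin4 in the frame of warmer between 0.026 and 0.037 m and y of tin4 in the frame of warmer between -0.105 and 0.114 m and z of tin4 in the frame of warmer between 0.015 and 0.025 m and y of any of tin1, tin2, tin3, tin4 in the frame of warmer above 0.102 m and (y of tin1 in the frame of warmer between 0.033 and 0.048 m or y of tin2 in the frame of warmer between 0.033 and 0.048 m or y of tin3 in the frame of warmer between 0.033 and 0.048 m or y of tin4 in the frame of warmer between 0.033 and 0.048 m) and (y of tin1 in the frame of warmer between -0.036 and -0.018 m or y of tin2 in the frame of warmer between -0.036 and -0.018 m or y of tin3 in the frame of warmer between -0.036 and -0.018 m or y of tin4 in the frame of warmer between -0.036 and -0.018 m) and linear speed of each of tin1, tin2, tin3, tin4 below 0.02 m/s and value of joint cover between 0.665 and 0.905 rad and velocity of joint cover between -0.05 and 0.05 rad/s); the robot touches nothing.
It fails at once if a small key is pressed (over 3 N) (contact force between the fingers and key_b above 3 N or contact force between the fingers and key_c above 3 N).
It fails at once if one of the other kitchen things is shoved more than 6 cm or knocked over (distance of any of mug, jar, bowl, oil, mill, salt from where it was at the start of the episode above 0.06 m or angle between any of mug, jar, bowl, oil, mill, salt's own z axis and vertical above 0.6 rad).
Of tin1, tin2, tin3, tin4 only 3 to 4 are there at a start; the rules pass over those that are not, and their reading is None.
At some moment in a run one of tin1, tin2, tin3, tin4 may be knocked a few centimetres aside while the robot is not near it.
Once in a run the grip may slacken for a moment while it holds something.
It also fails if it takes over 208 s, if anything falls off the work surface, if the arm or the gripper's body presses on something with over 40 N, if the wrist force passes 120 N, or if a joint passes its speed limit or range.

### The arm

A 6-joint arm with a two-finger parallel gripper is mounted at the origin on the work surface. World frame = base frame: x ahead of the robot, y to its left, z up, the work surface at z = 0. Lengths are in m, angles in rad, forces in N, time in s.
With the tool pointing down it reaches from about 0.375 to 0.9 m from the base axis. Payload 3.1 kg.
Tool frame: the origin (TCP) lies on the centre line of the jaws, within the pads' length; the fingertips stand 22 mm ahead of it and the grasp point (between the pads) lies 3 mm ahead of it; z points along the fingers, y is the line along which they close (so a half turn about z gives the same grasp; the last joint's range is limited). The gripper opens to 85 mm and grips with 20 to 120 N. Pads are 22 mm wide; open, the fingers measure 114 mm over their backs; the gripper's body (76 mm by 85 mm) begins 54 mm behind the grasp point. The pads swing forward as they close: fully open they stand 13 mm farther back than shut.
Start: joints at [0.942, 0.527, 1.433, -0, 1.181, -0.178], TCP at [0.272, 0.563, 0.253] pointing down, gripper open.
Joint ranges: [-3.08, 3.08], [-0.75, 2.2], [0.22, 2.44], [-1.43, 4.57], [0, 2.65], [-2.85, 2.85]. Speed limits (rad/s): [2.79, 2.79, 3.14, 3.14, 3.14, 3.14].

### API

Orientations are given as a unit quaternion [x, y, z, w].
In Python, from station import manip, camrig, workorder gives the robot as it stands (manip), with the cameras (camrig) and the job (workorder).
- The arm moves only by the shell command python3 drive.py 'ROWS' [FORCE]. ROWS is rows parted by semicolons, their numbers by spaces, 1 to 20 of them, each of 5 numbers: dx, dy, dz in m, then a turn about the tool's z in rad, then the opening from 0.0 (shut) to 1.0 (fully open); each row is the pose to reach, as a shift and turn from the pose commanded when the command began, along the tool's axes at that moment; what a row does not reach only later rows make up. A row lasts 1/10 s, in which the tool goes at most 0.05 m and 0.15 rad, less where a joint would pass 70% of its speed; a pose out of reach is approached as far as the arm can. The fingers move at their own pace and stop on an object; FORCE is the grip in N (left out, the last holds). Time passes only in rows, so rows that do not move let the fingers close. It prints the time, the measured TCP pose, the force, the opening and the grip force at its end.
- manip.sense(): the state, without advancing time (a new reading comes with each control period).
- camrig.snapshot(name): name is "side" or "top"; returns a dict with "pixels" (400x640x3 uint8, red, green, blue), "range_z" (400x640 float32, m along the optical axis (not along the pixel's ray), 0 where there is no reading), "fov_y" (degrees; the focal length in pixels is half the picture's height over the tangent of half this angle, whatever the lens; pixels are square), "cx", "cy" (the principal point, pixels), "k1" (the pictures are not rectified: a ray, as slopes to the right and down, at radius r is drawn at 1 + k1 r^2 times it, then the intrinsics apply), "R" (3x3) and "t" (3): a world point X has camera coordinates R X + t. Camera axes: x right, y down, z forward; pixel columns grow to the right and rows downward; lengths in m; the calibration is good to about 2 mm. A picture is of the moment at which its call begins.
- workorder.sign_off(): hands the job in; it is judged then, once.
The state is a dict: "t": time; "q": joint angles; "qd": joint speeds; "tau": joint torques, N m; "tcp_pos": TCP position; "tool_rot": TCP orientation; "force": force on the tool from outside, world axes, zero at the start; "ft_torque": the same for the moment, N m; "finger_gap": opening from 0.0 (shut) to 1.0 (fully open); "gripper_force": force on a finger pad.
Only numpy, scipy, OpenCV 4.12 (cv2) and the standard library are available. Lean on these libraries where they do the work, as an engineer would, in place of code of your own. Each camera call takes 0.05 s, during which the arm holds its last target. There are 200 camera calls.

## Working session

There is one attempt and no reset: what is moved stays moved. The work goes in short steps, Python scripts to look and compute and a shell command to move; the robot and the scene stay as the last step left them, time stands still between calls to the robot, and variables do not carry over. Pictures are saved under pics/ and viewed, at most 14 in all, crops included, and the job is handed in when it is done.

```bash
ls; mkdir -p pics
python3 - <<'E'
from station import manip, camrig, workorder
import cv2
for n in("side","top"):
    s=camrig.snapshot(n); cv2.imwrite(f"pics/{n}0.png",s["pixels"][:,:,::-1])
    print(n,s["fov_y"],s["cx"],s["cy"],s["k1"],s["R"],s["t"],(s["range_z"]>0).mean())
print(manip.sense())
E
```

```text
drive.py
pics
station.py
side 55.910553055006396 319.1067645985104 203.83078405308837 0.02388209089297214 [[ 0.82930283 -0.55878639 -0.00382042]
 [-0.40206501 -0.59193449 -0.6985394 ]
 [ 0.38807287  0.58083675 -0.7155614 ]] [-0.43441693  0.28316774  1.05082206] 0.99602734375
top 57.89875558774223 321.35589045776806 198.88367145563132 -0.07592724942646827 [[ 0.0158865  -0.99983553 -0.00874775]
 [-0.98656146 -0.01425149 -0.16276787]
 [ 0.16261643  0.01121601 -0.98662561]] [-0.00889724  0.51406718  1.23599623] 0.9961015625
{'t': 0.1, 'q': array([ 9.41539404e-01,  5.28398063e-01,  1.43379138e+00, -5.82620783e-06,
        1.18141599e+00, -1.78491610e-01]), 'qd': array([ 0.00155256, -0.00166987, -0.00241128, -0.00011893, -0.00077104,
       -0.0009081 ]), 'tau': array([-1.36768322e-04, -4.43307889e+01, -1.78585625e+01, -2.65291028e-04,
        3.94589573e-03, -2.62540692e-05]), 'tcp_pos': array([0.27188677, 0.56208096, 0.25241069]), 'tool_rot': array([ 2.23478163e-01,  9.74708417e-01, -9.26480142e-04, -3.93017911e-04]), 'force': array([ 0.01882136, -0.77750687, -0.51502697]), 'ft_torque': array([ 0.02058183,  0.02896461, -0.01490281]), 'gripper_force': 0.0, 'finger_gap': 1.0011027727368096}
```

View pics/top0.png

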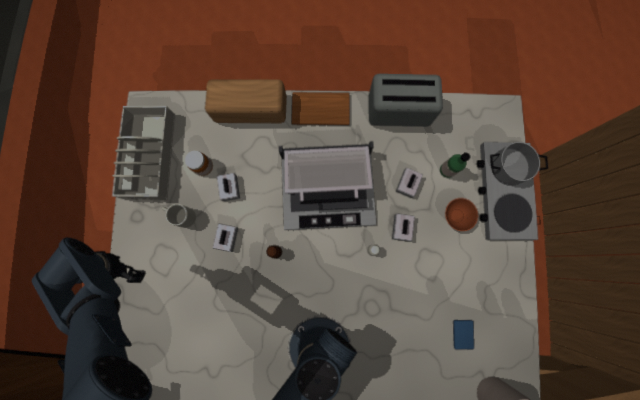

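View pics/side0.png

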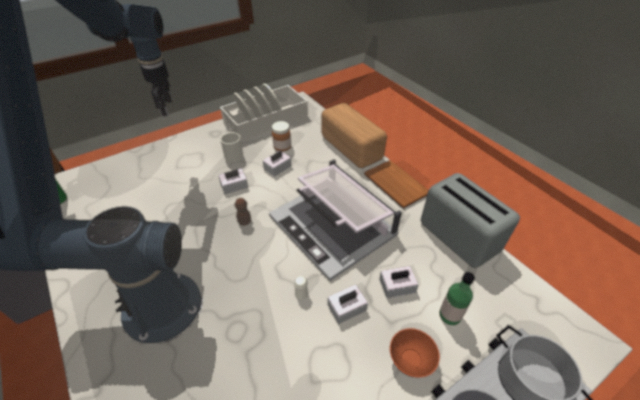

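Four tins are visible in the top view: (228,186), (225,237), (409,181), (404,227). The tray is at about (329,187) with its cover partly raised. Next I'll build helpers to turn pixels into world points.

```bash
cat > h.py <<'E'
from station import manip, camrig, workorder
import numpy as np, cv2
def cloud(n):
    s=camrig.snapshot(n); H,W=s["range_z"].shape; f=H/2/np.tan(np.radians(s["fov_y"]/2))
    v,u=np.mgrid[:H,:W].astype(np.float32)
    K=np.array([[f,0,s["cx"]],[0,f,s["cy"]],[0,0,1]])
    p=cv2.undistortPoints(np.stack([u.ravel(),v.ravel()],1)[:,None],K,np.array([s["k1"],0,0,0])).reshape(H,W,2)
    z=s["range_z"]; C=np.dstack([p*z[...,None],z])
    X=(C-s["t"])@s["R"]; X[z<=0]=np.nan
    return X,s["pixels"],s
def proj(s,P):
    f=200/np.tan(np.radians(s["fov_y"]/2));K=np.array([[f,0,s["cx"]],[0,f,s["cy"]],[0,0,1]])
    return cv2.projectPoints(np.array(P,float).reshape(-1,1,3),cv2.Rodrigues(s["R"])[0],s["t"],K,np.array([s["k1"],0,0,0,0]))[0][:,0]
E
cat > tins.py <<'E'
from h import *
def tins(rng=None,verbose=1):
    out={}
    for n in("top","side"):
        X,im,s=cloud(n); z=X[...,2]; mx=im.max(2)
        m=((z>.055)&(z<.095)&(mx<70)).astype(np.uint8)   # dark handle blobs
        k,l,st,c=cv2.connectedComponentsWithStats(m)
        for i in range(1,k):
            P=X[l==i]
            if 12<len(P)<500 and np.ptp(P[:,0])<.075 and np.ptp(P[:,1])<.075 and .25<P[:,0].mean()<1.0:
                P=P[P[:,2]>np.median(P[:,2])-.006]
                (cx,cy),(a,b),ang=cv2.minAreaRect((P[:,:2]*1000).astype(np.float32))
                if a<b: ang+=90
                print(n,c[i].round(),"xy",round(cx,1),round(cy,1),"size",round(a),round(b),"ang",round((ang+90)%180-90,1),"z",np.median(P[:,2]).round(4),len(P))
if __name__=="__main__": tins()
E
python3 tins.py
python3 - <<'E'
from h import *
X,im,s=cloud("top")
for p in [(284,227),(375,224),(287,183),(370,183),(330,220),(345,220),(314,221),(282,150),(372,147),(330,160),(330,190),(330,197),(330,205),(330,180),(330,170),(330,152),(228,180),(225,245),(175,215),(198,162),(274,252),(374,252),(461,214),(457,162)]: print(p,X[p[1],p[0]].round(3),im[p[1],p[0]])
cv2.imwrite("pics/crop1.png",cv2.resize(im[130:265,180:440,::-1],None,fx=3,fy=3,interpolation=cv2.INTER_CUBIC))
E
```

```text
top [370. 150.] xy 687.8 -167.5 size 12 4 ang 35.4 z 0.082 8
top [152. 152.] xy 674.6 617.2 size 70 2 ang 87.8 z 0.0646 19
top [282. 154.] xy 668.7 138.7 size 8 15 ang -46.3 z 0.0789 10
top [120. 156.] xy 662.9 730.4 size 25 39 ang -49.9 z 0.0671 27
top [203. 165.] xy 627.8 424.4 size 28 69 ang -26.5 z 0.0757 84
top [495. 161.] xy 651.2 -615.6 size 6 40 ang -3.2 z 0.0862 30
top [118. 168.] xy 611.5 738.3 size 35 7 ang 1.1 z 0.065 26
top [450. 172.] xy 610.8 -455.0 size 38 10 ang 65.5 z 0.0798 33
top [411. 180.] xy 581.3 -314.8 size 13 47 ang -24.9 z 0.0658 50
top [116. 185.] xy 550.9 739.2 size 60 6 ang 1.2 z 0.0653 45
top [225. 185.] xy 555.6 338.6 size 45 11 ang 11.9 z 0.0648 46
top [170. 213.] xy 448.1 522.9 size 18 60 ang -4.5 z 0.0729 48
top [187. 217.] xy 440.9 469.9 size 21 66 ang -10.1 z 0.0709 45
top [405. 227.] xy 418.2 -289.3 size 13 46 ang -7.5 z 0.0662 53
top [222. 237.] xy 372.9 337.9 size 13 47 ang -7.6 z 0.0661 53
top [273. 251.] xy 328.2 161.1 size 38 37 ang 23.6 z 0.0904 65
side [276. 156.] xy 554.8 331.8 size 46 10 ang 18.5 z 0.0649 28
side [232. 173.] xy 372.4 333
[... 746 characters left out ...]
1] [40 39 38]
(330, 160) [ 0.637 -0.029  0.112] [119 112 110]
(330, 190) [ 0.53  -0.03   0.128] [110 103 105]
(330, 197) [ 0.525 -0.032  0.02 ] [25 25 26]
(330, 205) [ 0.497 -0.032  0.016] [44 43 45]
(330, 180) [ 0.565 -0.03   0.122] [109 104 101]
(330, 170) [ 0.601 -0.03   0.117] [108 103 100]
(330, 152) [ 0.667 -0.029  0.107] [127 121 120]
(228, 180) [0.578 0.335 0.043] [82 77 79]
(225, 245) [0.346 0.332 0.047] [133 134 140]
(175, 215) [0.451 0.529 0.02 ] [49 48 43]
(198, 162) [0.628 0.429 0.1  ] [141 143 145]
(274, 252) [0.324 0.153 0.093] [48 27 17]
(374, 252) [ 0.33  -0.182  0.072] [141 143 141]
(461, 214) [ 0.471 -0.509  0.008] [106  55  33]
(457, 162) [ 0.629 -0.453  0.142] [33 61 37]
```

View pics/crop1.png

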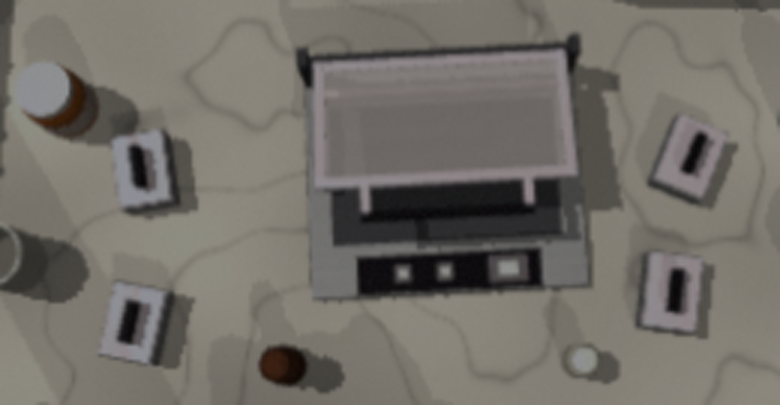

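The cover is nearly level, with its grip bar around (330,200) in the top view and the three keys around (349,219), (328,220), (314,221). Next I'll measure the tray pose from the keys and posts, then the bar.

```bash
cat > tray.py <<'E'
from h import *
from scipy.optimize import least_squares
def rayplane(s,uv,z):
    f=200/np.tan(np.radians(s["fov_y"]/2));K=np.array([[f,0,s["cx"]],[0,f,s["cy"]],[0,0,1]])
    p=cv2.undistortPoints(np.array(uv,float).reshape(-1,1,2),K,np.array([s["k1"],0,0,0,0]))[:,0]
    d=np.c_[p,np.ones(len(p))]@s["R"]; c=-s["R"].T@s["t"]
    return c+d*((z-c[2])/d[:,2])[:,None]
if __name__=="__main__":
  for n in("top","side"):
    X,im,s=cloud(n); g=im.max(2).astype(float)
    m=(X[...,2]>.012)&(X[...,2]<.035)&(X[...,0]>.41)&(X[...,0]<.475)&(abs(X[...,1]+.03)<.125)&(g>65)
    k,l,st,c=cv2.connectedComponentsWithStats(m.astype(np.uint8))
    for i in range(1,k):
        if st[i,4]>6: print(n,"key?",c[i].round(1),st[i],rayplane(s,c[i],.0235).round(4),"depthz",np.nanmedian(X[l==i][:,2]).round(4))
    m=(X[...,2]>.09)&(X[...,2]<.2)&(X[...,0]>.4)&(X[...,0]<.53)&(abs(X[...,1]+.03)<.085)
    P=X[m]; print(n,"bar pts",len(P))
    for lo in np.arange(.45,.53,.01):
        Q=P[(P[:,0]>=lo)&(P[:,0]<lo+.01)]; 
        if len(Q): print(round(lo,2),len(Q),Q.mean(0).round(4))
E
python3 tray.py
```

```text
top key? [323.4 215.2] [294 211  71  18 323] [[ 0.4583 -0.0093  0.0235]] depthz 0.0198
top key? [349.1 218.8] [343 215  13   8  90] [[ 0.447  -0.1007  0.0235]] depthz 0.0234
top key? [314.  220.8] [312 219   5   5  23] [[0.4378 0.024  0.0235]] depthz 0.0232
top key? [327.8 220. ] [326 218   5   5  23] [[ 0.4415 -0.0251  0.0235]] depthz 0.0234
top bar pts 225
0.48 31 [0.4877 0.0212 0.1339]
0.49 132 [ 0.4952 -0.0295  0.1357]
0.5 23 [ 0.5031 -0.0845  0.135 ]
0.51 2 [ 0.5153 -0.1124  0.1332]
0.52 37 [0.5277 0.0134 0.1279]
side key? [305.1 239.1] [275 211  60  58 957] [[ 0.4448 -0.0387  0.0235]] depthz 0.0219
side bar pts 241
0.48 45 [0.4877 0.014  0.1356]
0.49 127 [ 0.4945 -0.0456  0.1368]
0.5 17 [ 0.5017 -0.0878  0.1378]
0.51 4 [ 0.5156 -0.1123  0.1337]
0.52 48 [0.5276 0.0086 0.128 ]
```

```bash
cat > go.py <<'E'
# python3 go.py x y z [yaw_deg of closing axis] -> tool-axis shift and turn from the present pose
import sys; from h import *
from scipy.spatial.transform import Rotation as Ro
s=manip.sense(); R=Ro.from_quat(s["tool_rot"]).as_matrix(); a=[float(v) for v in sys.argv[1:]]
d=R.T@(np.array(a[:3])-s["tcp_pos"]); yaw=np.arctan2(R[1,1],R[0,1])
t=0
if len(a)>3: t=-((np.radians(a[3])-yaw+np.pi/2)%np.pi-np.pi/2)
print("shift",d.round(4),"turn",round(t,3),"rows>=",int(max(np.linalg.norm(d)/.05,abs(t)/.15))+1,"q1,q6",s["q"][[0,5]].round(2),"yaw",np.degrees(yaw).round(1),"t",s["t"],"F",s["force"].round(1),s["tcp_pos"].round(4))
E
python3 go.py .494 -.027 .22 4
python3 drive.py '-.228 -.217 .01 .5 .3;-.228 -.217 .01 .5 .3;-.228 -.217 .01 .5 .3;-.228 -.217 .01 .5 .3;-.228 -.217 .01 .5 .3;-.228 -.217 .01 .5 .3;-.4565 -.434 .033 1.05 .3;-.4565 -.434 .033 1.05 .3;-.4565 -.434 .033 1.05 .3;-.4565 -.434 .033 1.05 .3;-.4565 -.434 .033 1.05 .3;-.4565 -.434 .033 1.05 .3;-.4565 -.434 .033 1.05 .3;-.4565 -.434 .033 1.05 .3;-.4565 -.434 .033 1.05 .3;-.4565 -.434 .033 1.05 .3;-.4565 -.434 .033 1.05 .3;-.4565 -.434 .033 1.05 .3' 30; python3 go.py .494 -.027 .131 4
```

```text
t: 2.15
tcp_pos: [0.4937, -0.0257, 0.2205]
tool_rot: [0.681, 0.732, 0.0, -0.0]
force: [0.2, -0.2, -0.6]
finger_gap: 0.301
gripper_force: 0.0
shift [-0.0013  0.0002  0.0895] turn 0.002 rows>= 2 q1,q6 [-0.28 -0.35] yaw 4.1 t 2.15 F [ 0.2 -0.2 -0.6] [ 0.4937 -0.0257  0.2205]
```

```bash
python3 drive.py '0 0 .04 0 .3;0 0 .07 0 .3;0 0 .0895 0 .3;0 0 .0895 0 .3;0 0 .0895 0 .3;0 0 .0895 0 0;0 0 .0895 0 0;0 0 .0895 0 0;0 0 .0895 0 0;0 0 .0895 0 0;0 0 .0895 0 0' 40;python3 go.py .494 -.027 .131 4
```

```text
t: 3.25
tcp_pos: [0.4951, -0.0269, 0.1313]
tool_rot: [0.682, 0.731, 0.001, 0.001]
force: [2.7, 3.0, 1.3]
finger_gap: 0.126
gripper_force: 39.2
shift [ 0.     -0.0011  0.0003] turn -0.0 rows>= 1 q1,q6 [-0.28 -0.35] yaw 4.0 t 3.25 F [2.7 3.  1.3] [ 0.4951 -0.0269  0.1313]
```

```bash
python3 drive.py '0 .0038 -.018 0 0;0 .0094 -.0365 0 0;0 .016 -.0525 0 0;0 .0238 -.0673 0 0;0 .033 -.0815 0 0;0 .0433 -.0952 0 0;0 .055 -.1078 0 0;0 .0673 -.1192 0 0;0 .081 -.1295 0 0;0 .0952 -.1387 0 0;0 .11 -.1463 0 0;0 .126 -.1531 0 0;0 .142 -.158 0 0;0 .1588 -.1619 0 0;0 .17 -.1635 0 0;0 .1791 -.1644 0 0;0 .1791 -.1644 0 0;0 .1791 -.1644 0 0;0 .1791 -.1644 0 0' 40;python3 go.py .494 -.027 .131 4
python3 - <<'E'
from h import *
X,im,s=cloud("side"); cv2.imwrite("pics/s2.png",im[:,:,::-1])
E
```

```text
t: 5.15
tcp_pos: [0.6723, -0.015, 0.2977]
tool_rot: [0.682, 0.731, -0.0, 0.001]
force: [-2.3, 1.2, 12.2]
finger_gap: 0.122
gripper_force: 42.5
shift [ 0.0008 -0.1787  0.1666] turn 0.0 rows>= 5 q1,q6 [-0.19 -0.26] yaw 4.0 t 5.15 F [-2.3  1.2 12.2] [ 0.6723 -0.015   0.2977]
```

View pics/s2.png

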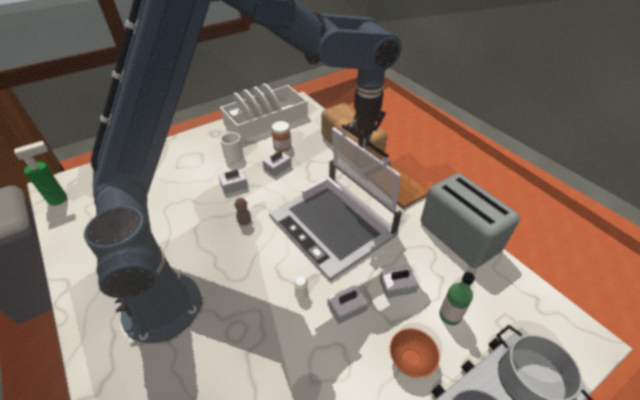

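The cover stands upright, held at (370,125). I'll release it, back off and measure the tray and tins.

```bash
python3 drive.py '0 0 0 0 .5;0 0 0 0 .5;0 0 0 0 .5;0 0 -.04 0 .5;0 0 -.06 0 .5;.1 -.06 -.06 0 .5;.15 -.1 -.06 0 .6;.2 -.15 -.06 0 .6;.25 -.2 -.06 0 .6;.25 -.2 -.06 0 .6;.25 -.2 -.06 0 .6' 30;  cat > fit.py <<'E'
from tray import *
def run():
    A=[];
    for n in("top","side"):
        X,im,s=cloud(n); A.append((n,X,im,s))
    P=np.vstack([a[1].reshape(-1,3) for a in A]); P=P[~np.isnan(P).any(1)]
    return A,P
if __name__=="__main__":
    A,P=run(); yaw=.072;O=np.array([.5766,-.0213])
    def loc(Q): 
        c,s=np.cos(yaw),np.sin(yaw); return (Q[:,:2]-O)@np.array([[c,-s],[s,c]])
    for n,X,im,s in A:
        Q=X.reshape(-1,3); Q=Q[~np.isnan(Q).any(1)]; L=loc(Q); z=Q[:,2]
        b=(z>.05)&(z<.066)&(abs(L[:,0]-.08)<.02)&(L[:,1]<.13)&(L[:,1]>-.15)
        f=np.polyfit(L[b,1],L[b,0],1); print(n,"rail top",b.sum(),"x mean",L[b,0].mean().round(4),"slope",f[0].round(4),"z",np.median(z[b]).round(4),"x range",np.percentile(L[b,0],[3,97]).round(4))
        b=(z>.05)&(z<.066)&(abs(L[:,1]-.145)<.02)&(L[:,0]<.06)&(L[:,0]>-.05)
        print(n,"stop top",b.sum(),"y",np.percentile(L[b,1],[3,50,97]).round(4),"x",np.percentile(L[b,0],[3,97]).round(4),np.median(z[b]).round(4)) if b.sum() else 0
        b=(z>.013)&(z<.028)&(abs(L[:,1])<.2)&(L[:,0]<-.1)&(L[:,0]>-.2)
        for y0 in(-.13,-.1,0,.1,.13):
            c=b&(abs(L[:,1]-y0)<.015); print(n,"front edge",y0,np.percentile(L[c,0],1).round(4),end=' ')
        c=b&(L[:,0]>-.15); print("y edges",np.percentile(L[c,1],[1,99]).round(4))
        b=(z>.15)&(z<.28)&(abs(L[:,1])<.12)&(L[:,0]<.2)&(L[:,0]>.05)
        if b.sum()>20: f=np.polyfit(z[b]-.1,L[b,0]-.11,1); print(n,"cover tilt deg",90-np.degrees(np.arctan(-f[0])),f)
    for k,y in(("s",-.07),("b",.005),("c",.055)):0
E
python3 fit.py; python3 tins.py | grep -E "xy (37|41|55|5[78])"
```

```text
t: 6.3
tcp_pos: [0.4689, 0.2072, 0.3546]
tool_rot: [0.682, 0.731, -0.001, -0.0]
force: [0.6, 0.6, -0.1]
finger_gap: 0.602
gripper_force: 0.0
top rail top 256 x mean 0.0806 slope 0.004 z 0.0568 x range [0.0756 0.0864]
top stop top 74 y [0.1395 0.1441 0.149 ] x [-0.0275  0.0571] 0.0574
top front edge -0.13 -0.1571 top front edge -0.1 -0.1591 top front edge 0 -0.1568 top front edge 0.1 -0.1581 top front edge 0.13 -0.1566 y edges [-0.1615  0.1613]
top cover tilt deg 85.27664174295991 [-0.08262541 -0.00272296]
side rail top 292 x mean 0.079 slope 0.0066 z 0.0583 x range [0.0741 0.0858]
side stop top 89 y [0.1375 0.1425 0.1499] x [-0.0258  0.057 ] 0.0578
side front edge -0.13 -0.1597 side front edge -0.1 -0.1598 side front edge 0 -0.1588 side front edge 0.1 -0.1589 side front edge 0.13 -0.1583 y edges [-0.1638  0.1597]
side cover tilt deg 85.84455060960367 [-0.07265371 -0.00228411]
top [411. 181.] xy 581.4 -314.9 size 13 48 ang -25.7 z 0.0662 48
top [405. 227.] xy 418.5 -289.7 size 13 46 ang -8.2 z 0.0671 51
side [276. 156.] xy 554.9 332.6 size 42 7 ang 13.3 z 0.0659 25
side [232. 173.] xy 372.6 333.8 size 7 35 ang -14.0 z 0.0642 25
side [400. 275.] xy 577.2 -318.2 size 10 43 ang -20.8 z 0.0677 60
side [348. 297.] xy 416.0 -294.0 size 9 44 ang -7.5 z 0.0675 62
```

Tray fit checks out: origin (0.5766, -0.0213), yaw about 3.9°, rail and stop tops at z 0.058, cover about 86°. I'll refine the tin poses using their lids.

```bash
cat > tin.py <<'E'
import sys; from h import *
def tin(guesses):
    for n in("top","side"):
        X,im,s=cloud(n)
        for x,y in guesses:
            m=(X[...,2]>.034)&(X[...,2]<.075)&(np.hypot(X[...,0]-x,X[...,1]-y)<.062)
            k,l,st,c=cv2.connectedComponentsWithStats(m.astype(np.uint8))
            if k<2: print(n,x,y,"none"); continue
            i=1+st[1:,4].argmax(); P=X[l==i]; (cx,cy),(a,b),g=cv2.minAreaRect((P[:,:2]*1000).astype(np.float32))
            if a<b: g+=90
            h=P[im[l==i].max(1)<60]; 
            print(n,(x,y),"c",round(cx),round(cy),"size",round(max(a,b)),round(min(a,b)),"yaw",round((g+90)%180-90,1),"lid z",np.median(P[P[:,2]<.054][:,2]).round(3),"hmax",np.percentile(P[:,2],97).round(3),"handle c",(h[h[:,2]>.055][:,:2].mean(0)*1000).round())
if __name__=="__main__": v=list(map(float,sys.argv[1:])); tin(list(zip(v[::2],v[1::2])))
E
python3 tin.py .373 .336 .555 .335 .419 -.291 .58 -.316; python3 go.py .373 .335 .16 81
```

```text
top 0.373 0.336 none
top (0.555, 0.335) c 510 361 size 9 2 yaw 64.6 lid z 0.04 hmax 0.041 handle c [nan nan]
top (0.419, -0.291) c 420 -291 size 91 64 yaw -6.8 lid z 0.044 hmax 0.068 handle c [ 418. -290.]
top (0.58, -0.316) c 581 -316 size 88 66 yaw -21.6 lid z 0.044 hmax 0.069 handle c [ 579. -314.]
side (0.373, 0.336) c 374 338 size 92 69 yaw -11.0 lid z 0.045 hmax 0.069 handle c [373. 334.]
side (0.555, 0.335) c 558 335 size 90 68 yaw 10.4 lid z 0.045 hmax 0.07 handle c [554. 332.]
side (0.419, -0.291) c 419 -293 size 90 67 yaw -6.1 lid z 0.045 hmax 0.069 handle c [ 415. -295.]
side (0.58, -0.316) c 580 -318 size 90 69 yaw -23.0 lid z 0.046 hmax 0.069 handle c [ 577. -320.]
shift [ 0.136  -0.0896  0.195 ] turn -1.344 rows>= 9 q1,q6 [0.19 0.12] yaw 4.0 t 6.6 F [-0.1  0.   0.5] [0.4717 0.2057 0.3551]tin.py:12: RuntimeWarning: Mean of empty slice.
  print(n,(x,y),"c",round(cx),round(cy),"size",round(max(a,b)),round(min(a,b)),"yaw",round((g+90)%180-90,1),"lid z",np.median(P[P[:,2]<.054][:,2]).round(3),"hmax",np.percentile(P[:,2],97).round(3),"handle c",(h[h[:,2]>.055][:,:2].mean(0)*1000).round())
  ret = um.true_divide(
```

```bash
python3 drive.py '.05 -.03 .08 -.15 .6;.1 -.06 .14 -.6 .6;.137 -.088 .17 -1.31 .6;.137 -.088 .195 -1.31 .6;.137 -.088 .195 -1.31 .6;.137 -.088 .195 -1.31 .6;.137 -.088 .195 -1.31 .6;.137 -.088 .195 -1.31 .6;.137 -.088 .195 -1.31 .6;.137 -.088 .195 -1.31 .6;.137 -.088 .195 -1.31 .6;.137 -.088 .195 -1.31 .6;.137 -.088 .195 -1.31 .6' 40;python3 go.py .373 .336 .070 79
```

```text
t: 7.9
tcp_pos: [0.3738, 0.3366, 0.1602]
tool_rot: [0.096, 0.995, 0.0, 0.0]
force: [-0.0, 0.1, 0.1]
finger_gap: 0.603
gripper_force: 0.0
shift [ 0.0007 -0.0008  0.0902] turn -0.0 rows>= 2 q1,q6 [ 0.51 -0.87] yaw 79.0 t 7.9 F [-0.   0.1  0.1] [0.3738 0.3366 0.1602]
```

```bash
python3 drive.py '0 0 .04 0 .6;0 0 .07 0 .6;0 0 .09 0 .6;0 0 .09 0 .6;0 0 .09 0 .6;0 0 .09 0 0;0 0 .09 0 0;0 0 .09 0 0;0 0 .09 0 0;0 0 .09 0 0;0 0 .09 0 0;0 0 .06 0 0;0 0 .02 0 0;0 0 -.015 0 0;0 0 -.015 0 0;0 0 -.015 0 0' 60;python3 go.py .5986 .0811 .16 93.9
```

```text
t: 9.5
tcp_pos: [0.3727, 0.3362, 0.175]
tool_rot: [0.095, 0.995, -0.0, -0.0]
force: [-0.2, -0.5, -4.5]
finger_gap: 0.147
gripper_force: 62.0
shift [-0.2702 -0.2077  0.015 ] turn -0.259 rows>= 7 q1,q6 [ 0.51 -0.87] yaw 79.1 t 9.5 F [-0.2 -0.5 -4.5] [0.3727 0.3362 0.175 ]
```

```bash
cat > tg.py <<'E'
# tray coords (m) + z world + yaw relative to tray (deg) -> go
import sys,os,numpy as np
x,y,z,w=map(float,sys.argv[1:5]); c,s=np.cos(.068),np.sin(.068)
os.system(f"python3 go.py {.5766+c*x-s*y} {-.0213+s*x+c*y} {z} {w+3.9}")
E
python3 tg.py .022 .102 .17 90
```

```text
shift [-0.2632 -0.2082  0.005 ] turn -0.259 rows>= 7 q1,q6 [ 0.51 -0.87] yaw 79.1 t 9.5 F [-0.2 -0.5 -4.5] [0.3727 0.3362 0.175 ]
```

```bash
python3 drive.py '-.035 -.028 0 -.03 0;-.07 -.056 0 -.06 0;-.105 -.084 0 -.1 0;-.14 -.112 0 -.15 0;-.175 -.14 0 -.2 0;-.21 -.168 0 -.24 0;-.24 -.19 0 -.259 0;-.263 -.208 .005 -.259 0;-.263 -.208 .005 -.259 0;-.263 -.208 .005 -.259 0;-.263 -.208 .005 -.259 0' 60;python3 tg.py .022 .102 .093 90
```

```text
t: 10.6
tcp_pos: [0.5899, 0.0833, 0.1681]
tool_rot: [-0.034, 0.999, 0.0, -0.003]
force: [0.0, 0.2, -2.4]
finger_gap: 0.145
gripper_force: 61.9
shift [-0.002  -0.0016  0.0751] turn 0.001 rows>= 2 q1,q6 [-0.05 -1.69] yaw 93.9 t 10.6 F [ 0.   0.2 -2.4] [0.5899 0.0833 0.1681]
```

```bash
python3 drive.py '-.002 -.001 .03 0 0;-.002 -.001 .055 0 0;-.002 -.001 .07 0 0;-.002 -.001 .076 0 0;-.002 -.001 .077 0 0;-.002 -.001 .077 0 0;-.002 -.001 .077 0 0' 60;python3 tg.py .033 .110 .090 90
```

```text
t: 11.3
tcp_pos: [0.5951, 0.082, 0.0944]
tool_rot: [-0.034, 0.999, -0.0, 0.001]
force: [0.2, 1.2, -3.3]
finger_gap: 0.145
gripper_force: 64.4
shift [-0.0075  0.0082  0.0044] turn 0.0 rows>= 1 q1,q6 [-0.05 -1.69] yaw 93.9 t 11.3 F [ 0.2  1.2 -3.3] [0.5951 0.082  0.0944]
```

```bash
python3 drive.py '0 0 .002 0 0;0 0 .004 0 0;0 0 .004 0 0;-.004 0 .004 0 0;-.008 0 .004 0 0;-.01 0 .004 0 0;-.01 0 .004 0 0' 60;python3 tg.py .033 .110 .090 90
```

```text
t: 12.0
tcp_pos: [0.6, 0.083, 0.0911]
tool_rot: [-0.034, 0.999, 0.0, -0.005]
force: [-10.6, -0.8, 13.8]
finger_gap: 0.144
gripper_force: 66.5
shift [-0.0026  0.0076  0.0011] turn 0.0 rows>= 1 q1,q6 [-0.05 -1.69] yaw 93.9 t 12.0 F [-10.6  -0.8  13.8] [0.6    0.083  0.0911]
```

```bash
python3 drive.py '0 .003 -.001 0 0;0 .006 -.001 0 0;0 .008 -.001 0 0;0 .009 -.001 0 0;0 .009 -.001 0 0' 60;python3 tg.py .030 .107 .090 90
```

```text
t: 12.5
tcp_pos: [0.601, 0.0883, 0.0908]
tool_rot: [-0.035, 0.999, -0.003, -0.003]
force: [-6.4, -9.3, 3.9]
finger_gap: 0.144
gripper_force: 65.3
shift [ 0.0018 -0.0007  0.0008] turn 0.001 rows>= 1 q1,q6 [-0.04 -1.67] yaw 94.0 t 12.5 F [-6.4 -9.3  3.9] [0.601  0.0883 0.0908]
```

```bash
python3 drive.py '.001 -.001 0 0 0;.001 -.001 0 0 .4;.001 -.001 0 0 .4;.001 -.001 0 0 .4;.001 -.001 -.03 0 .4;.001 -.001 -.07 0 .4;.001 -.001 -.1 0 .6;.001 -.001 -.12 0 .6;.001 -.001 -.12 0 .6' 60;python3 tin.py .557 .336 .4195 -.2915 .58 -.3165 2>/dev/null; python3 go.py .557 .336 .16 101
cat > chk.py <<'E'
import sys; from h import *
c,s=np.cos(.068),np.sin(.068)
for n in("top","side"):
    X,im,q=cloud(n); d=X[...,:2]-np.array([.5766,-.0213]); L=np.dstack([d@[c,s],d@[-s,c],X[...,2]])
    m=(L[...,2]>.058)&(L[...,2]<.094)&(L[...,0]>-.03)&(L[...,0]<.068)&(abs(L[...,1])<.136)
    k,l,st,_=cv2.connectedComponentsWithStats(m.astype(np.uint8))
    h=(L[...,2]>.078)&(L[...,2]<.094)&(im.max(2)<75)&m
    k,l,st,_=cv2.connectedComponentsWithStats(h.astype(np.uint8))
    for i in range(1,k):
        if st[i,4]>10:
            (cx,cy),(a,b),g=cv2.minAreaRect((L[l==i][:,:2]*1000).astype(np.float32))
            if a<b:g+=90
            print(n,"handle tray",round(cx,1),round(cy,1),"size",round(a),round(b),"yaw",round((g+90)%180-90,1),"z",np.median(L[l==i][:,2]).round(4))
    P=L[m]; P=P[P[:,2]<.075]
    if len(P): print(n,"lids x",np.percentile(P[:,0],[1,99]).round(4),"y",np.percentile(P[:,1],[1,99]).round(4),"z",np.median(P[:,2]).round(4))
E
python3 chk.py
```

```text
t: 13.4
tcp_pos: [0.6052, 0.0909, 0.2139]
tool_rot: [-0.034, 0.999, -0.0, 0.004]
force: [0.3, -0.3, -0.5]
finger_gap: 0.599
gripper_force: 0.0
top (0.557, 0.336) c 556 340 size 88 65 yaw 8.9 lid z 0.044 hmax 0.068 handle c [555. 336.]
top (0.4195, -0.2915) c 420 -291 size 91 64 yaw -7.5 lid z 0.044 hmax 0.069 handle c [ 419. -290.]
top (0.58, -0.3165) c 581 -316 size 88 66 yaw -21.9 lid z 0.044 hmax 0.068 handle c [ 579. -315.]
side (0.557, 0.336) c 557 337 size 94 68 yaw 11.4 lid z 0.046 hmax 0.069 handle c [553. 331.]
side (0.4195, -0.2915) c 418 -293 size 90 66 yaw -7.2 lid z 0.045 hmax 0.069 handle c [ 415. -295.]
side (0.58, -0.3165) c 581 -318 size 90 68 yaw -22.5 lid z 0.046 hmax 0.07 handle c [ 578. -321.]
shift [0.0288 0.2478 0.0502] turn -0.123 rows>= 6 q1,q6 [-0.03 -1.67] yaw 93.9 t 13.5 F [ 0.2 -0.7  0.6] [0.6027 0.0907 0.2102]
top lids x [-0.0119  0.0607] y [0.0732 0.0892] z 0.0636
side handle tray 25.8 100.8 size 42 8 yaw 1.4 z 0.0842
side lids x [-0.0148  0.0676] y [0.073  0.1348] z 0.0663
```

```bash
python3 drive.py '.014 .125 0 -.05 .6;.014 .125 0 -.05 .6;.014 .125 0 -.05 .6;.03 .249 .05 -.107 .6;.03 .249 .05 -.107 .6;.03 .249 .05 -.107 .6;.03 .249 .05 -.107 .6;.03 .249 .05 -.107 .6;.03 .249 .05 -.107 .6' 60;python3 go.py .556 .337 .07 100
```

```text
t: 14.5
tcp_pos: [0.556, 0.3358, 0.1597]
tool_rot: [-0.087, 0.996, -0.0, -0.0]
force: [-1.0, 0.3, -0.2]
finger_gap: 0.601
gripper_force: 0.0
shift [-0.0003  0.0012  0.0897] turn -0.0 rows>= 2 q1,q6 [ 0.37 -1.37] yaw 100.0 t 14.5 F [-1.   0.3 -0.2] [0.556  0.3358 0.1597]
```

```bash
python3 drive.py '0 .001 .04 0 .6;0 .001 .07 0 .6;0 .001 .09 0 .6;0 .001 .09 0 .6;0 .001 .09 0 .6;0 .001 .09 0 0;0 .001 .09 0 0;0 .001 .09 0 0;0 .001 .09 0 0;0 .001 .09 0 0;0 .001 .09 0 0;0 .001 .06 0 0;0 .001 .02 0 0;0 .001 -.02 0 0;0 .001 -.035 0 0;0 .001 -.035 0 0' 60;python3 tg.py .022 .035 .185 90
```

```text
t: 16.1
tcp_pos: [0.5565, 0.338, 0.1969]
tool_rot: [-0.088, 0.996, 0.0, 0.002]
force: [0.7, -0.3, -5.1]
finger_gap: 0.143
gripper_force: 62.0
shift [ 0.0173 -0.3249  0.0117] turn 0.107 rows>= 7 q1,q6 [ 0.37 -1.37] yaw 100.1 t 16.1 F [ 0.7 -0.3 -5.1] [0.5565 0.338  0.1969]
```

```bash
python3 drive.py '.003 -.045 0 .02 0;.006 -.09 0 .04 0;.009 -.135 0 .06 0;.012 -.18 0 .08 0;.014 -.225 0 .1 0;.016 -.27 0 .107 0;.017 -.305 0 .107 0;.017 -.326 .012 .107 0;.017 -.326 .012 .107 0;.017 -.326 .012 .107 0;.017 -.326 .012 .107 0' 60;python3 tg.py .022 .034 .093 90
```

```text
t: 17.2
tcp_pos: [0.5944, 0.0148, 0.1816]
tool_rot: [-0.034, 0.999, 0.001, -0.002]
force: [0.2, 0.2, -4.4]
finger_gap: 0.147
gripper_force: 61.8
shift [-0.0021 -0.0009  0.0886] turn 0.001 rows>= 2 q1,q6 [-0.16 -1.8 ] yaw 93.9 t 17.2 F [ 0.2  0.2 -4.4] [0.5944 0.0148 0.1816]
```

```bash
python3 drive.py '0 -.001 .03 0 0;0 -.001 .06 0 0;0 -.001 .08 0 0;0 -.001 .088 0 0;0 -.001 .091 0 0;0 -.001 .091 0 0;-.004 -.001 .091 0 0;-.008 -.001 .091 0 0;-.011 -.001 .091 0 0;-.011 -.001 .091 0 0' 60;python3 tg.py .030 .041 .09 90
```

```text
t: 18.2
tcp_pos: [0.6042, 0.0136, 0.0924]
tool_rot: [-0.034, 0.999, 0.0, -0.003]
force: [-6.7, -0.7, -0.4]
finger_gap: 0.141
gripper_force: 62.3
shift [-0.0001  0.0081  0.0024] turn -0.0 rows>= 1 q1,q6 [-0.16 -1.8 ] yaw 93.9 t 18.2 F [-6.7 -0.7 -0.4] [0.6042 0.0136 0.0924]
```

Rail contact; now close up to the left.

```bash
python3 drive.py '0 .003 .002 0 0;0 .006 .002 0 0;0 .009 .002 0 0;0 .0105 .002 0 0;0 .0105 .002 0 0' 60;python3 tg.py .030 .041 .09 90
```

```text
t: 18.7
tcp_pos: [0.6038, 0.0198, 0.0916]
tool_rot: [-0.035, 0.999, -0.003, -0.003]
force: [-9.0, -12.8, 5.4]
finger_gap: 0.146
gripper_force: 63.1
shift [-0.0001  0.0018  0.0016] turn 0.001 rows>= 1 q1,q6 [-0.15 -1.78] yaw 94.0 t 18.7 F [ -9.  -12.8   5.4] [0.6038 0.0198 0.0916]
```

```bash
python3 drive.py '.001 -.001 0 0 0;.001 -.001 0 0 .4;.001 -.001 0 0 .4;.001 -.001 0 0 .4;.001 -.001 -.03 0 .4;.001 -.001 -.07 0 .4;.001 -.001 -.1 0 .6;.001 -.001 -.12 0 .6;.001 -.001 -.12 0 .6' 60;python3 tin.py .4195 -.2915 .58 -.3165 2>/dev/null; python3 go.py .581 -.317 .16 68;python3 chk.py
```

```text
t: 19.6
tcp_pos: [0.608, 0.0232, 0.2142]
tool_rot: [-0.034, 0.999, -0.001, 0.005]
force: [-0.3, -0.2, 0.2]
finger_gap: 0.6
gripper_force: 0.0
top (0.4195, -0.2915) c 420 -291 size 91 63 yaw -6.5 lid z 0.044 hmax 0.068 handle c [ 418. -289.]
top (0.58, -0.3165) c 581 -316 size 87 67 yaw -22.4 lid z 0.044 hmax 0.068 handle c [ 579. -315.]
side (0.4195, -0.2915) c 419 -293 size 91 67 yaw -7.9 lid z 0.045 hmax 0.069 handle c [ 416. -295.]
side (0.58, -0.3165) c 580 -319 size 90 69 yaw -22.7 lid z 0.046 hmax 0.069 handle c [ 577. -320.]
shift [ 0.0477 -0.3379  0.0504] turn 0.453 rows>= 7 q1,q6 [-0.15 -1.79] yaw 93.9 t 19.7 F [ 0.3 -0.1 -1. ] [0.6054 0.0233 0.2104]
top lids x [-0.0114 -0.0045] y [0.005  0.0053] z 0.0584
side handle tray 25.6 101.6 size 8 41 yaw -4.1 z 0.0847
side handle tray 24.6 33.8 size 9 40 yaw -1.2 z 0.0851
side lids x [-0.0146  0.0667] y [0.0037 0.1342] z 0.066
```

```bash
python3 drive.py '.02 -.17 0 .2 .6;.02 -.17 0 .2 .6;.02 -.17 0 .2 .6;.02 -.17 0 .2 .6;.048 -.338 .05 .453 .6;.048 -.338 .05 .453 .6;.048 -.338 .05 .453 .6;.048 -.338 .05 .453 .6;.048 -.338 .05 .453 .6;.048 -.338 .05 .453 .6' 60;python3 go.py .5805 -.317 .07 68
```

```text
t: 20.8
tcp_pos: [0.5792, -0.3173, 0.1581]
tool_rot: [0.192, 0.981, 0.001, -0.002]
force: [0.5, 0.1, -0.4]
finger_gap: 0.597
gripper_force: 0.0
shift [-0.0015  0.0006  0.0881] turn -0.003 rows>= 2 q1,q6 [-0.67 -1.85] yaw 67.9 t 20.8 F [ 0.5  0.1 -0.4] [ 0.5792 -0.3173  0.1581]
```

```bash
python3 drive.py '0 0 .04 0 .6;0 0 .07 0 .6;0 0 .09 0 .6;0 0 .09 0 .6;0 0 .09 0 .6;0 0 .09 0 0;0 0 .09 0 0;0 0 .09 0 0;0 0 .09 0 0;0 0 .09 0 0;0 0 .09 0 0;0 0 .06 0 0;0 0 .02 0 0;0 0 -.02 0 0;0 0 -.035 0 0;0 0 -.035 0 0' 60;python3 tg.py .020 -.033 .185 90
```

```text
t: 22.4
tcp_pos: [0.581, -0.3185, 0.1972]
tool_rot: [0.191, 0.982, -0.001, 0.002]
force: [0.4, -0.6, -3.6]
finger_gap: 0.147
gripper_force: 62.0
shift [0.0833 0.2529 0.0114] turn -0.453 rows>= 6 q1,q6 [-0.67 -1.86] yaw 67.9 t 22.4 F [ 0.4 -0.6 -3.6] [ 0.581  -0.3185  0.1972]
```

```bash
python3 drive.py '.014 .042 0 -.08 0;.028 .084 0 -.16 0;.042 .126 0 -.24 0;.056 .168 0 -.32 0;.069 .21 0 -.4 0;.08 .24 .005 -.453 0;.083 .252 .012 -.453 0;.083 .252 .012 -.453 0;.083 .252 .012 -.453 0;.083 .252 .012 -.453 0' 60;python3 tg.py .020 -.033 .093 90
```

```text
t: 23.4
tcp_pos: [0.598, -0.0545, 0.1826]
tool_rot: [-0.033, 0.999, -0.0, -0.0]
force: [0.3, 0.2, -3.2]
finger_gap: 0.149
gripper_force: 61.9
shift [-0.0009  0.0016  0.0896] turn -0.002 rows>= 2 q1,q6 [-0.28 -1.91] yaw 93.8 t 23.4 F [ 0.3  0.2 -3.2] [ 0.598  -0.0545  0.1826]
```

```bash
python3 drive.py '0 0 .03 0 0;0 0 .06 0 0;0 0 .08 0 0;0 0 .088 0 0;0 0 .091 0 0;0 0 .091 0 0;-.004 0 .0915 0 0;-.008 0 .0915 0 0;-.012 0 .0915 0 0;-.013 0 .0915 0 0;-.013 0 .0915 0 0' 60;python3 tg.py .030 -.025 .09 90
```

```text
t: 24.5
tcp_pos: [0.6095, -0.0518, 0.0919]
tool_rot: [-0.035, 0.999, -0.0, -0.002]
force: [-4.8, -1.6, -0.0]
finger_gap: 0.142
gripper_force: 62.2
shift [0.0007 0.0077 0.0019] turn 0.001 rows>= 1 q1,q6 [-0.27 -1.91] yaw 94.0 t 24.5 F [-4.8 -1.6 -0. ] [ 0.6095 -0.0518  0.0919]
```

```bash
python3 drive.py '-.002 .003 .002 0 0;-.002 .006 .002 0 0;-.002 .009 .002 0 0;-.002 .0105 .002 0 0;-.002 .0105 .002 0 0' 60;python3 tg.py .030 -.025 .09 90
```

```text
t: 25.0
tcp_pos: [0.6092, -0.0468, 0.0915]
tool_rot: [-0.036, 0.999, -0.004, -0.004]
force: [-13.3, -18.1, 9.7]
finger_gap: 0.149
gripper_force: 63.6
shift [0.0008 0.0026 0.0015] turn 0.003 rows>= 1 q1,q6 [-0.25 -1.89] yaw 94.1 t 25.0 F [-13.3 -18.1   9.7] [ 0.6092 -0.0468  0.0915]
```

```bash
python3 drive.py '.001 -.001 0 0 0;.001 -.001 0 0 .4;.001 -.001 0 0 .4;.001 -.001 0 0 .4;.001 -.001 -.03 0 .4;.001 -.001 -.07 0 .4;.001 -.001 -.1 0 .6;.001 -.001 -.12 0 .6;.001 -.001 -.12 0 .6' 60;python3 tin.py .4195 -.2915 2>/dev/null; python3 go.py .4195 -.2915 .16 83;python3 chk.py
```

```text
t: 25.9
tcp_pos: [0.614, -0.0421, 0.2134]
tool_rot: [-0.035, 0.999, -0.001, 0.004]
force: [-0.4, 0.1, 0.0]
finger_gap: 0.602
gripper_force: 0.0
top (0.4195, -0.2915) c 420 -291 size 91 63 yaw -7.4 lid z 0.044 hmax 0.068 handle c [ 418. -289.]
side (0.4195, -0.2915) c 419 -292 size 91 67 yaw -6.7 lid z 0.045 hmax 0.069 handle c [ 415. -295.]
shift [ 0.2087 -0.236   0.0495] turn 0.191 rows>= 7 q1,q6 [-0.25 -1.89] yaw 94.0 t 26.0 F [-0.4  0.4 -0.1] [ 0.6114 -0.0417  0.2097]
top handle tray 36.0 106.8 size 7 33 yaw -2.5 z 0.086
top lids x [0.0138 0.0662] y [0.1064 0.1358] z 0.0649
side handle tray 25.9 100.9 size 8 44 yaw -0.6 z 0.0857
side handle tray 25.8 32.9 size 8 39 yaw -0.9 z 0.085
side handle tray 26.5 -33.3 size 41 9 yaw 2.4 z 0.086
side lids x [-0.0146  0.0669] y [-0.0615  0.1337] z 0.0662
```

Now the fourth tin.

```bash
python3 drive.py '.1 -.118 0 .1 .6;.1 -.118 0 .1 .6;.1 -.118 0 .1 .6;.1 -.118 0 .1 .6;.209 -.236 .05 .191 .6;.209 -.236 .05 .191 .6;.209 -.236 .05 .191 .6;.209 -.236 .05 .191 .6;.209 -.236 .05 .191 .6;.209 -.236 .05 .191 .6' 60;python3 go.py .4195 -.2915 .07 83
```

```text
t: 27.1
tcp_pos: [0.4188, -0.2915, 0.1588]
tool_rot: [0.062, 0.998, 0.001, -0.001]
force: [0.3, 0.2, -0.2]
finger_gap: 0.598
gripper_force: 0.0
shift [-0.0008 -0.0001  0.0888] turn -0.002 rows>= 2 q1,q6 [-0.83 -2.28] yaw 82.9 t 27.1 F [ 0.3  0.2 -0.2] [ 0.4188 -0.2915  0.1588]
```

```bash
python3 drive.py '0 0 .04 0 .6;0 0 .07 0 .6;0 0 .09 0 .6;0 0 .09 0 .6;0 0 .09 0 .6;0 0 .09 0 0;0 0 .09 0 0;0 0 .09 0 0;0 0 .09 0 0;0 0 .09 0 0;0 0 .09 0 0;0 0 .06 0 0;0 0 .02 0 0;0 0 -.02 0 0;0 0 -.035 0 0;0 0 -.035 0 0' 60;python3 tg.py .020 -.100 .185 90
```

```text
t: 28.7
tcp_pos: [0.4197, -0.2933, 0.197]
tool_rot: [0.061, 0.998, -0.002, 0.002]
force: [0.4, -0.7, -3.4]
finger_gap: 0.151
gripper_force: 62.2
shift [-0.161   0.1949  0.0119] turn -0.191 rows>= 6 q1,q6 [-0.83 -2.28] yaw 83.0 t 28.7 F [ 0.4 -0.7 -3.4] [ 0.4197 -0.2933  0.197 ]
```

```bash
python3 drive.py '-.03 .036 0 -.04 0;-.06 .072 0 -.08 0;-.09 .109 0 -.12 0;-.12 .145 0 -.16 0;-.145 .176 0 -.191 0;-.161 .194 .012 -.191 0;-.161 .194 .012 -.191 0;-.161 .194 .012 -.191 0;-.161 .194 .012 -.191 0' 60;python3 tg.py .020 -.100 .093 90
```

```text
t: 29.6
tcp_pos: [0.601, -0.1197, 0.1814]
tool_rot: [-0.034, 0.999, 0.0, -0.002]
force: [0.7, 0.2, -2.4]
finger_gap: 0.144
gripper_force: 62.1
shift [-0.0027 -0.0002  0.0884] turn -0.001 rows>= 2 q1,q6 [-0.38 -2.02] yaw 93.9 t 29.6 F [ 0.7  0.2 -2.4] [ 0.601  -0.1197  0.1814]
```

```bash
python3 drive.py '0 0 .03 0 0;0 0 .06 0 0;0 0 .08 0 0;0 0 .088 0 0;0 0 .091 0 0;0 0 .091 0 0;-.004 0 .0915 0 0;-.008 0 .0915 0 0;-.012 0 .0915 0 0;-.0135 0 .0915 0 0;-.0135 0 .0915 0 0' 60;python3 tg.py .030 -.091 .09 90
```

```text
t: 30.7
tcp_pos: [0.6138, -0.1183, 0.0916]
tool_rot: [-0.035, 0.999, 0.0, -0.003]
force: [-5.9, -1.5, 1.1]
finger_gap: 0.145
gripper_force: 62.5
shift [0.0005 0.0083 0.0016] turn 0.001 rows>= 1 q1,q6 [-0.37 -2.01] yaw 94.0 t 30.7 F [-5.9 -1.5  1.1] [ 0.6138 -0.1183  0.0916]
```

```bash
python3 drive.py '-.002 .003 .002 0 0;-.002 .006 .002 0 0;-.002 .009 .002 0 0;-.002 .011 .002 0 0;-.002 .011 .002 0 0' 60;python3 tg.py .030 -.091 .09 90
```

```text
t: 31.2
tcp_pos: [0.6136, -0.1124, 0.0907]
tool_rot: [-0.036, 0.999, -0.004, -0.004]
force: [-13.4, -14.6, 6.0]
finger_gap: 0.144
gripper_force: 63.1
shift [0.0007 0.0024 0.0006] turn 0.003 rows>= 1 q1,q6 [-0.36 -1.99] yaw 94.1 t 31.2 F [-13.4 -14.6   6. ] [ 0.6136 -0.1124  0.0907]
```

```bash
python3 drive.py '.001 -.001 0 0 0;.001 -.001 0 0 .4;.001 -.001 0 0 .4;.001 -.001 0 0 .4;.001 -.001 -.03 0 .4;.001 -.001 -.07 0 .4;.001 -.001 -.1 0 .4;.05 -.04 -.14 0 .4;.1 -.08 -.17 0 .4;.13 -.12 -.2 0 .4;.16 -.16 -.2 0 .4;.16 -.2 -.2 0 .4;.16 -.2 -.2 0 .4' 60;python3 chk.py
python3 - <<'E'
from h import *
X,im,s=cloud("top"); a=cv2.resize(im[130:240,270:400,::-1],None,fx=4,fy=4,interpolation=cv2.INTER_CUBIC); cv2.imwrite("pics/row.png",a)
E
```

```text
t: 32.5
tcp_pos: [0.4707, -0.3202, 0.291]
tool_rot: [-0.034, 0.999, -0.002, 0.001]
force: [-0.0, 0.2, -0.3]
finger_gap: 0.401
gripper_force: 0.0
top handle tray 30.5 -28.8 size 14 49 yaw -1.4 z 0.0855
top handle tray 31.5 -94.7 size 14 51 yaw -2.6 z 0.0857
top handle tray 29.0 36.7 size 47 13 yaw 1.8 z 0.0862
top handle tray 30.0 105.5 size 11 47 yaw -2.0 z 0.0861
top lids x [-0.0133  0.0672] y [-0.125   0.1334] z 0.0644
side handle tray 25.7 100.9 size 7 39 yaw -2.6 z 0.0844
side handle tray 25.5 32.9 size 8 40 yaw -2.4 z 0.0848
side handle tray 27.8 -33.0 size 9 43 yaw -1.3 z 0.0863
side handle tray 13.2 -98.0 size 7 17 yaw -2.3 z 0.0871
side lids x [-0.0146  0.0658] y [-0.126   0.1329] z 0.0661
```

View pics/row.png

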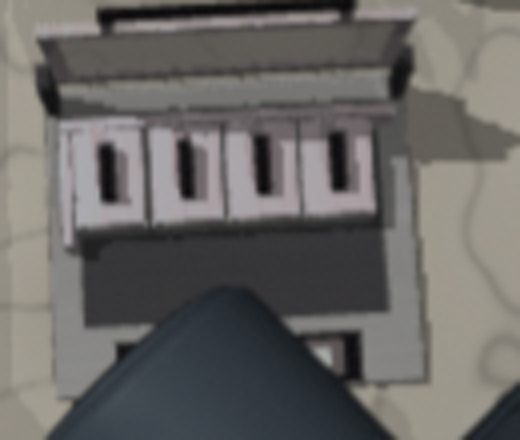

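Four tins stand in a closed row, with handles at crop (107,172), (187,168), (263,163), (338,160), against rail and stop. Now for the cover: I'll regrip its bar at (0.672, -0.015, 0.298).

```bash
python3 go.py .6723 -.015 .37 3.95
```

```text
shift [-0.2207  0.2906 -0.0801] turn 1.567 rows>= 11 q1,q6 [-0.79 -2.43] yaw 93.7 t 32.65 F [0.1 0.8 1. ] [ 0.4712 -0.3195  0.29  ]
```

```bash
python3 drive.py '0 0 -.04 .15 .3;0 0 -.08 .3 .3;-.08 .105 -.08 .7 .3;-.08 .105 -.08 .7 .3;-.08 .105 -.08 .7 .3;-.16 .21 -.08 1.2 .3;-.16 .21 -.08 1.2 .3;-.16 .21 -.08 1.2 .3;-.16 .21 -.08 1.2 .3;-.221 .291 -.08 1.567 .3;-.221 .291 -.08 1.567 .3;-.221 .291 -.08 1.567 .3;-.221 .291 -.08 1.567 .3;-.221 .291 -.08 1.567 .3;-.221 .291 -.08 1.567 .3;-.221 .291 -.08 1.567 .3' 40;python3 go.py .672 -.015 .299 3.9
python3 - <<'E'
from h import *
c,s=np.cos(.068),np.sin(.068)
X,im,q=cloud("side"); d=X[...,:2]-np.array([.5766,-.0213]); L=np.dstack([d@[c,s],d@[-s,c],X[...,2]])
m=(L[...,2]>.27)&(L[...,2]<.32)&(abs(L[...,1])<.085)&(abs(L[...,0]-.1)<.03)&(im.max(2)<60)
print(m.sum(),np.percentile(L[m],[5,50,95],axis=0).round(4))
E
```

```text
t: 34.25
tcp_pos: [0.6713, -0.0129, 0.3694]
tool_rot: [0.681, 0.732, -0.0, -0.0]
force: [-0.1, 0.8, -0.5]
finger_gap: 0.296
gripper_force: 0.0
shift [-0.0021  0.0006  0.0704] turn 0.003 rows>= 2 q1,q6 [-0.19 -0.26] yaw 4.1 t 34.25 F [-0.1  0.8 -0.5] [ 0.6713 -0.0129  0.3694]
80 [[ 0.0888 -0.0806  0.2948]
 [ 0.0908 -0.0429  0.2987]
 [ 0.0934  0.0664  0.3019]]
```

```bash
python3 drive.py '0 .001 .04 0 .3;0 .001 .06 0 .3;0 .001 .07 0 .3;0 .001 .07 0 .3;0 .001 .07 0 .3;0 .001 .07 0 0;0 .001 .07 0 0;0 .001 .07 0 0;0 .001 .07 0 0;0 .001 .07 0 0' 40;python3 go.py .672 -.015 .299 3.9
```

```text
t: 35.3
tcp_pos: [0.6733, -0.0125, 0.3011]
tool_rot: [0.681, 0.732, 0.001, 0.001]
force: [-1.5, -1.2, 5.5]
finger_gap: 0.121
gripper_force: 39.3
shift [-0.0024 -0.0014  0.0021] turn 0.004 rows>= 1 q1,q6 [-0.18 -0.26] yaw 4.1 t 35.3 F [-1.5 -1.2  5.5] [ 0.6733 -0.0125  0.3011]
```

```bash
python3 drive.py '0 -.012 .001 0 0;0 -.025 .003 0 0;0 -.037 .0062 0 0;0 -.053 .0115 0 0;0 -.069 .0178 0 0;0 -.084 .026 0 0;0 -.0982 .0348 0 0;0 -.1117 .0451 0 0;0 -.119 .0505 0 0;0 -.1255 .0575 0 0;0 -.1255 .0575 0 0;0 -.1255 .0575 0 0;0 -.1255 .0575 0 0' 40;python3 go.py .672 -.015 .299 3.9
cat > cov.py <<'E'
from h import *
c,s=np.cos(.068),np.sin(.068)
for n in("top","side"):
    X,im,q=cloud(n); d=X[...,:2]-np.array([.5766,-.0213]); L=np.dstack([d@[c,s],d@[-s,c],X[...,2]])
    r=np.hypot(L[...,0]-.11,L[...,2]-.1)
    m=(L[...,2]>.12)&(abs(L[...,1])<.14)&(r<.155)&(r>.03)&(L[...,0]<.13)
    P=L[m]; a=np.degrees(np.arctan2(P[:,2]-.1,.11-P[:,0])); print(n,m.sum(),"angle pct",np.percentile(a,[10,50,90]).round(1))
E
python3 cov.py
```

```text
t: 36.6
tcp_pos: [0.5474, -0.0211, 0.2411]
tool_rot: [0.681, 0.732, -0.0, -0.001]
force: [1.8, 0.8, -2.9]
finger_gap: 0.121
gripper_force: 41.0
shift [-0.0029  0.1246 -0.0581] turn 0.004 rows>= 3 q1,q6 [-0.24 -0.31] yaw 4.1 t 36.6 F [ 1.8  0.8 -2.9] [ 0.5474 -0.0211  0.2411]
top 560 angle pct [45.4 46.3 48.8]
side 337 angle pct [46.1 47.2 51. ]
```

```bash
python3 drive.py '0 0 0 0 .3;0 0 0 0 .3;0 0 0 0 .3;0 0 0 0 .3;0 0 -.03 0 .3;0 0 -.06 0 .3;0 0 -.09 0 .3;0 -.05 -.09 0 .1;0 -.1 -.09 0 .1;0 -.1 -.09 0 0;0 -.1 -.09 0 0' 40;python3 cov.py;python3 tg.py -.135 -.07 .06 0
```

```text
t: 37.8
tcp_pos: [0.4467, -0.0283, 0.332]
tool_rot: [0.681, 0.732, 0.0, 0.0]
force: [0.3, -0.9, -0.2]
finger_gap: -0.007
gripper_force: 0.0
top 1420 angle pct [45.5 46.6 49.6]
side 434 angle pct [46.2 47.1 50.8]
shift [-0.0709 -0.0083  0.2725] turn 0.004 rows>= 6 q1,q6 [-0.31 -0.39] yaw 4.1 t 37.9 F [ 0.4 -0.8  0.2] [ 0.4492 -0.0288  0.3324]
```

```bash
python3 drive.py '-.04 -.005 0 0 0;-.071 -.008 .03 0 0;-.071 -.008 .08 0 0;-.071 -.008 .13 0 0;-.071 -.008 .18 0 0;-.071 -.008 .23 0 0;-.071 -.008 .26 0 0;-.071 -.008 .275 0 0;-.071 -.008 .275 0 0;-.071 -.008 .275 0 0' 40;python3 tg.py -.135 -.07 .045 0
```

```text
t: 38.9
tcp_pos: [0.4463, -0.1002, 0.0562]
tool_rot: [0.681, 0.732, 0.0, 0.0]
force: [0.1, -0.9, 1.1]
finger_gap: -0.001
gripper_force: 0.0
shift [-0.0001  0.0004  0.0112] turn 0.004 rows>= 1 q1,q6 [-0.47 -0.54] yaw 4.1 t 38.9 F [ 0.1 -0.9  1.1] [ 0.4463 -0.1002  0.0562]
```

```bash
python3 drive.py '0 0 .006 0 0;0 0 .01 0 0;0 0 .013 0 0;0 0 .0145 0 0;0 0 .0145 0 0;0 0 .0145 0 0;0 0 .0145 0 0';python3 cov.py
```

```text
t: 39.6
tcp_pos: [0.4457, -0.1001, 0.0444]
tool_rot: [0.681, 0.732, 0.001, 0.002]
force: [-1.6, 0.3, 19.0]
finger_gap: -0.002
gripper_force: 9.5
top 661 angle pct [45.4 46.6 49.7]
side 382 angle pct [46.1 47.3 51. ]
```

```bash
python3 drive.py '0 0 0 0 0;0 0 -.02 0 0;0 0 -.06 0 0;0 -.03 -.11 0 0;.05 -.05 -.16 0 0;.1 -.05 -.2 0 0;.15 -.05 -.25 0 0;.2 -.05 -.3 0 0;.25 -.05 -.3 0 0;.3 -.05 -.3 0 0;.35 -.05 -.3 0 0;.4 -.05 -.3 0 0;.4 -.05 -.3 0 0;.4 -.05 -.3 0 0';python3 cov.py;python3 chk.py
python3 - <<'E'
from h import *
X,im,s=cloud("top"); cv2.imwrite("pics/end.png",cv2.resize(im[120:270,150:480,::-1],None,fx=2.4,fy=2.4,interpolation=cv2.INTER_CUBIC))
E
```

```text
t: 41.1
tcp_pos: [0.3654, 0.2993, 0.3432]
tool_rot: [0.68, 0.734, 0.002, -0.0]
force: [1.3, -0.1, 0.9]
finger_gap: 0.001
gripper_force: 0.0
top 1662 angle pct [45.4 46.4 49.3]
side 441 angle pct [46.2 47.1 50.8]
top handle tray 15.7 -28.9 size 10 8 yaw 86.8 z 0.088
top handle tray 12.6 107.8 size 7 13 yaw -2.0 z 0.0859
top handle tray 16.3 36.9 size 11 8 yaw 85.7 z 0.0849
top lids x [-0.0139  0.0278] y [-0.1259  0.1344] z 0.0641
side handle tray 25.5 100.8 size 8 41 yaw -2.5 z 0.0849
side handle tray 27.9 35.3 size 46 15 yaw 0.4 z 0.0866
side handle tray 26.4 -30.5 size 12 43 yaw -0.3 z 0.0869
side handle tray 27.6 -96.6 size 12 46 yaw -2.3 z 0.0867
side lids x [-0.015   0.0668] y [-0.1272  0.134 ] z 0.0662
```

View pics/end.png

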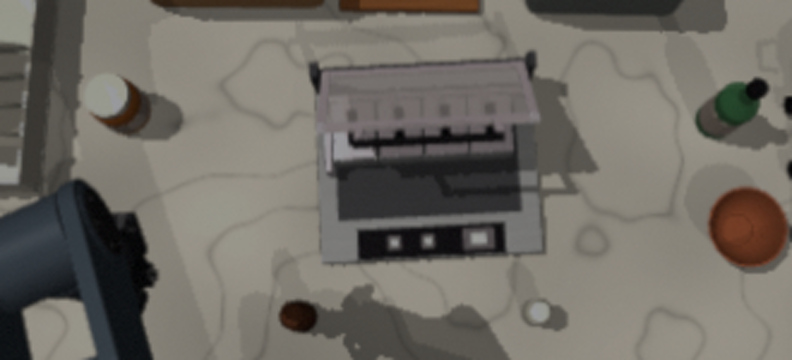

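The closing picture shows the tins in their row under the half-open cover at (430,100), the keys clear, and the mill, salt, jar, bowl and bottle standing. I'm handing in.

```bash
python3 -c "
from station import manip, camrig, workorder
print(workorder.sign_off())"
```

```text
the job is handed in; nothing more can be done
None
```

I handed the job in at about 41 s: all four tins are in a closed row against the rail and side stop, the cover is at about 45°, the start key was pressed with about 19 N, and nothing else was moved; sign-off gave no verdict.

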